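Unlatch the timber bin's gate and hold it wide

ROBOT

A 6-joint arm with a two-finger parallel gripper is mounted at the origin on the work surface. World frame = base frame: x ahead of the robot, y to its left, z up, the work surface at z = 0. Lengths are in m, angles in rad, forces in N, time in s.
With the tool pointing down it reaches from about 0.3 to 0.875 m from the base axis. Payload 6.4 kg.
Tool frame: the origin (TCP) lies on the centre line of the jaws, within the pads' length; the fingertips stand 25 mm ahead of it and the grasp point (between the pads) lies 6 mm ahead of it (ctrl.tip_reach is the distance from the TCP to the fingertips, in m); z points along the fingers, y is the line along which they close (so a half turn about z gives the same grasp; the last joint's range is limited). The gripper opens to 85 mm and grips with 20 to 120 N. Pads are 22 mm wide; open, the fingers measure 114 mm over their backs; the gripper's body (76 mm by 85 mm) begins 54 mm behind the grasp point. The pads swing forward as they close: fully open they stand 13 mm farther back than shut.
Start: joints at [0.915, 0.181, 1.607, -0, 1.354, -0.206], TCP at [0.25, 0.518, 0.256] pointing down, gripper open.
Joint ranges: [-2.99, 2.99], [-0.89, 2.07], [0.3, 2.58], [-1.14, 4.28], [0, 2.63], [-3.12, 3.12]. Speed limits (rad/s): [2.57, 2.57, 3.01, 3.14, 3.14, 3.14].

INTERFACE

Orientations are given as a unit quaternion [w, x, y, z].
In Python, from bench import ctrl gives the robot as it stands.
- The arm moves only by the tool servo_tool, never from a script. Its argument "motion" is a list that holds one entry, the list of rows, each a list of 5 numbers: the shift along the tool's x, y, z in cm, then the turn about the tool's z in degrees, then the closure, from -1 (fully open) to 1 (shut). In form: [[[dx, dy, dz, twist, claw], ...]]. A call has 1 to 5 rows; each row is the pose to reach, as a shift and turn from the pose commanded when the call began, along the tool's axes at that moment; what a row does not reach only later rows make up. A row lasts 1/10 s, in which the tool goes at most 50 mm and 8.59 degrees, less where a joint would pass 70% of its speed; a pose out of reach is approached as far as the arm can. A call with a gripper value outside its range is refused whole. The fingers move at their own pace and stop on an object; the grip force is fixed at half the most. Time passes only in rows, so rows that repeat a pose let the fingers close. It gives the time, the measured TCP pose, the force, the opening and the grip force at its end, in the units of the state.
- ctrl.get_obs(): the state, without advancing time (a new reading comes with each control period).
- ctrl.camera(name): name is "scene" or "top"; returns a dict with "pixels" (480x640x3 uint8, red, green, blue), "depth" (480x640 float32, m along the optical axis (not along the pixel's ray), 0 where there is no reading), "fx", "fy", "cx", "cy" (pixels), "R" (3x3) and "t" (3): a world point X has camera coordinates R X + t. Camera axes: x right, y down, z forward; pixel columns grow to the right and rows downward; lengths in m; the calibration is good to about 2 mm. A picture is of the moment at which its call begins.
- ctrl.hand_in(): hands the job in; it is judged then, once.
The state is a dict: "time_s": time; "q": joint angles; "dq": joint speeds; "joint_efforts": joint torques, N m; "eef_pos": TCP position; "eef_rot": TCP orientation; "wrist_force": force on the tool from outside, world axes, zero at the start; "torque": the same for the moment, N m; "opening": opening from 0.0 (shut) to 1.0 (fully open); "grasp_force": force on a finger pad.
Only numpy, scipy, OpenCV 4.12 (cv2) and the standard library are available. Lean on these libraries where they do the work, as an engineer would, in place of code of your own. Each camera call takes 0.05 s, during which the arm holds its last target. There are 200 camera calls.

TASK

Clear the standing wood offcut out of the gate's way by setting it in the open tray. Then pinch the gate's two catches between the fingers, first the one at the hinge end and then the one at the middle, take hold of the gate's round wooden post and swing the gate past its ball detent until it stands wide open, about 75 degrees. Finish while still holding it there against its closing spring; leave everything else on the bench where it is.

Things in the scene. Friction and masses are not known exactly. Their poses are not given: they have to be found in the camera images.
- crate: fixed plywood timber bin, 340 mm wide (its y) and 235 mm deep (its +x), open on top, walls 117 mm high; origin on the bench at the centre of its front opening, which the gate closes; -x of this frame points out of the opening, roughly to the robot; inside only flat slices, none higher than 55 mm
- gate (a joint): gate angle, rad: 0 shut, grows as the free end swings out to -x of the bin; stop at 1.45. Plywood gate 265 mm long, under a wooden top rail 56 mm thick with its upper face 115 mm above the bench, hinged upright at the bin's left (+y) front corner. A spring shuts it (0.15 N m at 0, 0.5 at 1.4 rad); a ball detent at 0.45-0.75 rad adds up to 0.9. Locked while the second catch's bolt is home
- gate_hinge (a point): point on the gate's hinge axis at the height of the rail's upper face; axes turn with the gate: -y runs along the gate to its free end, -x points out of its front face
- post: the upright round wooden post by which the gate is swung: 26 mm diameter, 55 mm tall, standing on the rail 215 mm from the hinge axis; origin at the centre of its foot, on the rail's upper face; axes turn with the gate
- catch1 (a joint): travel of the first catch (hinge end, 45 mm from the hinge axis), m: 0 as found, 0.012 fully squeezed. Two upright steel lugs face each other across the gate's thickness; the rear one (inside) slides to the fixed front one. 4 N of friction; stays where left. While at 0 it blocks the second catch
- tab1: first catch: the sliding rear lug, 8 mm thick along its x, 16 mm wide along its y, its top 42 mm above the rail; origin on the rail's upper face under its centre; slides along its own -x; axes turn with the gate
- lug1: the first catch's fixed front lug, 8 mm thick (x), 16 mm wide (y), 42 mm tall; origin on the rail under its centre. As found the pair is 48 mm over its outer faces, squeezed 36 mm
- catch2 (a joint): travel of the second catch (mid rail, 125 mm from the hinge axis), m: 0 bolt home, 0.012 fully squeezed, bolt drawn. Two upright steel lugs in line along the gate; the one nearer the free end carries the bolt and slides to the fixed one nearer the hinge. 4 N of friction; stays where left
- tab2: second catch: the sliding lug, 8 mm thick along its y, 20 mm wide along its x, top 42 mm above the rail; origin on the rail's upper face under its centre; slides along its own +y; axes turn with the gate. The bolt, an 8 mm square bar along the rail on both sides of the lugs, reaches 10 mm above the rail: keep the fingertips above it
- lug2: the second catch's fixed lug, 8 mm thick (y), 20 mm wide (x), 42 mm tall; origin on the rail under its centre. As found the pair is 48 mm over its outer faces, squeezed 36 mm
- offcut: upright round branch offcut with bark, 58 mm diameter, 100 mm tall, 0.11 to 0.23 kg, standing on its end in front of the gate, in the way of its swing; origin at the centre of its underside
- offcut_center (a point): centre of that offcut, 50 mm above its underside
- tray: fixed open plywood tray, 200 mm (x) by 260 mm (y), 50 mm high, walls and floor 6 mm, to the robot's right; origin under its centre. A flat wood slice lies in its -y half; the +y half is free
- offcut_b: bystander: a second offcut of the same kind, standing at the left, clear of the gate
- slice_a: bystander: flat wood slice, 68 mm diameter, 18 mm thick, lying in the tray
- slice_b: bystander: flat wood slice, 90 mm diameter, 22 mm thick, lying on the bench at the right rear
- slice_c: bystander: flat wood slice, 76 mm diameter, 20 mm thick, lying inside the bin
- hammer: bystander: hammer lying at the left front
- jar: bystander: screw jar, 64 mm diameter, 85 mm tall, at the left
- glue: bystander: glue bottle, 56 mm diameter, 170 mm tall, at the left rear

How it is judged:
By the outcome, as a careful person would: the job done as asked, in the order asked, and still so for the second after the job is handed in, while the arm keeps its last pose, push and grip.
It also fails if it takes over 72 s, if anything falls off the work surface, if the arm or the gripper's body presses on something with over 40 N, if the wrist force passes 120 N, or if a joint passes its speed limit or range.

## Working session

There is one attempt and no reset: what is moved stays moved. The work goes in short steps, Python scripts to look and compute and a tool call to move; the robot and the scene stay as the last step left them, time stands still between calls to the robot, and variables do not carry over. Pictures are saved under pics/ and viewed, at most 10 in all, crops included, and the job is handed in when it is done.

Besides the shell and the picture viewer there is one more tool, called after "Emit:" by a JSON object that holds its "fn" and its "kwargs", one argument or row to a line. servo_tool: Moves the arm, as the interface text tells. Its arguments: {"type":"object","properties":{"motion":{"type":"array"}},"required":["motion"]}

```bash
ls; mkdir -p pics; python3 - <<'E'
from bench import ctrl
import cv2,numpy as np
o=ctrl.get_obs();print({k:np.round(v,3) for k,v in o.items()},ctrl.tip_reach)
for n in("scene","top"):
    c=ctrl.camera(n);np.savez(f"pics/{n}0.npz",**c);cv2.imwrite(f"pics/{n}0.png",c["pixels"][:,:,::-1])
    print(n,c["fx"],c["cx"],c["cy"],-c["R"].T@c["t"],c["R"])
E
```

```text
pics
{'time_s': np.float64(0.0), 'q': array([ 0.915,  0.182,  1.608,  0.   ,  1.354, -0.206]), 'dq': array([-0.001, -0.   , -0.   , -0.   , -0.   ,  0.002]), 'joint_efforts': array([ 1.0000e-03, -4.4486e+01, -3.5135e+01, -0.0000e+00,  9.0000e-03,
        0.0000e+00]), 'eef_pos': array([0.25 , 0.517, 0.255]), 'eef_rot': array([-0.   ,  0.223,  0.975, -0.001]), 'wrist_force': array([ 0.076, -0.199, -0.748]), 'torque': array([-0.   ,  0.012, -0.009]), 'grasp_force': np.float64(0.0), 'opening': np.float64(1.001)} 0.025
scene 589.5791646351997 320.5287273084661 237.59685771569974 [ 1.15281054 -0.89922636  0.93743291] [[ 0.83451287  0.55072618  0.01699855]
 [ 0.35024493 -0.50640355 -0.78796189]
 [-0.42534311  0.66351799 -0.61548932]]
top 604.42397774722 317.3793787053594 231.82801574665265 [ 0.32602765 -0.01655947  1.40463436] [[ 0.02650188 -0.99959814  0.01006047]
 [-0.98325865 -0.027881   -0.18006967]
 [ 0.1802778  -0.00511986 -0.98360241]]
```

View pics/scene0.png

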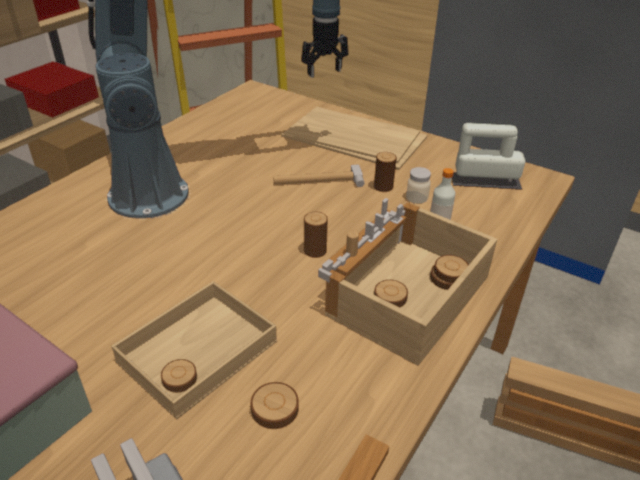

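View pics/top0.png

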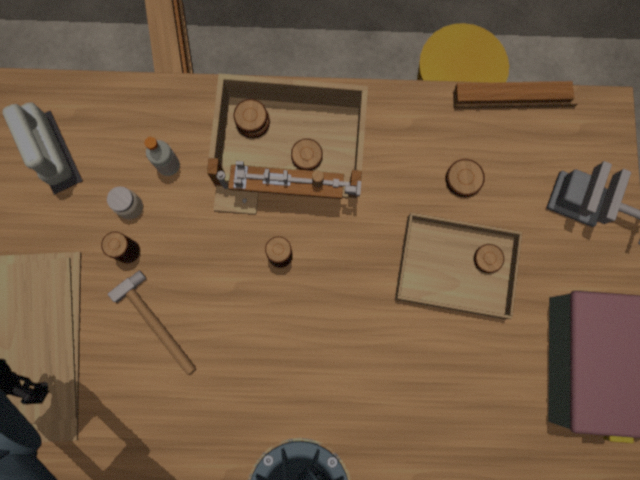

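The scene view shows the offcut at (316,233), the post at (352,243), the lugs up to (385,210) and the tray around (197,345). In the top view the offcut is at (279,250), the post at (318,180), the gate rail along row 180 (columns 230-345) and the tray around (459,266).

```bash
python3 - <<'E'
import cv2,numpy as np
a=cv2.imread("pics/top0.png")[155:207,205:365]; b=cv2.imread("pics/scene0.png")[190:290,310:420]
A=cv2.resize(a,None,fx=5,fy=5,interpolation=cv2.INTER_CUBIC);B=cv2.resize(b,None,fx=3.4,fy=3.4,interpolation=cv2.INTER_CUBIC)
m=np.zeros((600,800,3),np.uint8);m[:260]=A;m[260:600,:374]=B[:340]
o=cv2.imread("pics/top0.png")[225:275,250:310];m[270:570,400:760]=cv2.resize(o,None,fx=6,fy=6,interpolation=cv2.INTER_CUBIC)
cv2.imwrite("pics/m1.png",cv2.convertScaleAbs(m,alpha=1.4))
E
```

```text
(no output)
```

View pics/m1.png

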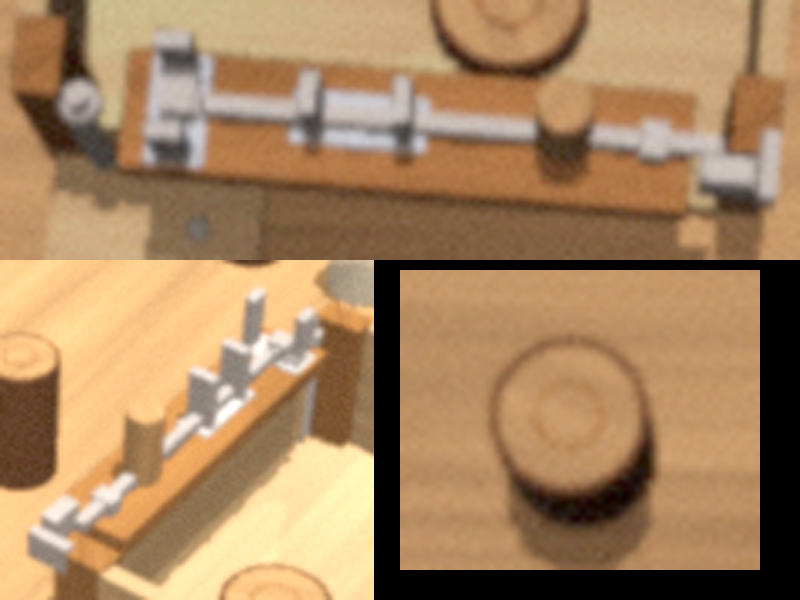

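The crops show the lug tops (top crop: catch1 rear (174,38) and front (168,130); catch2 (309,75) and (403,82)), the post top (565,95), and the same points in the scene crop. I'll triangulate them.

```bash
cat > h.py <<'E'
import numpy as np,cv2
def load(n,i=0): return dict(np.load(f"pics/{n}{i}.npz"))
def ray(c,p):
    d=c["R"].T@np.array([(p[0]-c["cx"])/c["fx"],(p[1]-c["cy"])/c["fy"],1]);return -c["R"].T@c["t"],d
def plane(c,p,z):
    o,d=ray(c,p);return o+d*(z-o[2])/d[2]
def tri(a,pa,b,pb):
    (o,d),(q,e)=ray(a,pa),ray(b,pb);s=np.linalg.lstsq(np.c_[d,-e],q-o,rcond=None)[0]
    A,B=o+s[0]*d,q+s[1]*e;return (A+B)/2,np.linalg.norm(A-B)
def cloud(c):
    v,u=np.mgrid[:480,:640];z=c["depth"].astype(float)
    P=np.stack([(u-c["cx"])/c["fx"]*z,(v-c["cy"])/c["fy"]*z,z],-1);return (P-c["t"])@c["R"]
E
python3 - <<'E'
from h import *
np.set_printoptions(precision=4,suppress=True)
T,S=load("top"),load("scene");PT,PS=cloud(T),cloud(S)
t=lambda x,y:(205+x/5-.4,155+y/5-.4); s=lambda x,y:(310+x/3.4-.35,190+(y-260)/3.4-.35)
for n,a,b in [("post",t(565,95),s(146,410)),("c1rear",t(174,38),s(305,315)),("c1front",t(168,130),s(257,294)),("c2slide",t(403,82),s(203,373)),("c2fix",t(309,75),s(237,346)),("offcut",(277.9,248.7),(315.7,218.5))]:
    P,e=tri(T,a,S,b);print(n,P,round(e,4))
print("rail corners",[plane(T,t(*p),.115)[:2] for p in [(133,50),(693,95),(687,213),(120,168)]])
# clouds by height
for n,P in(("top",PT),("scene",PS)):
    ok=(T if n=="top" else S)["depth"]>0
    for lab,lo,hi,bx in [("offcut",.09,.115,(.36,.46,-.02,.12)),("post+",.163,.18,(.4,.6,-.15,.2)),("lugs",.148,.1625,(.4,.7,-.15,.25)),("rail",.112,.119,(.45,.6,-.05,.17)),("tray",.035,.06,(.3,.6,-.5,-.12))]:
        m=ok&(P[...,2]>lo)&(P[...,2]<hi)&(P[...,0]>bx[0])&(P[...,0]<bx[1])&(P[...,1]>bx[2])&(P[...,1]<bx[3])
        k,L,st,ce=cv2.connectedComponentsWithStats(m.astype(np.uint8))
        for i in range(1,k):
            if st[i,4]>6:q=P[L==i];print(n,lab,st[i,4],ce[i],q.mean(0),q.min(0),q.max(0))
E
```

```text
post [ 0.6745 -0.0218  0.1721] 0.0056
c1rear [0.6996 0.1466 0.1579] 0.0037
c1front [0.66   0.148  0.1585] 0.0007
c2slide [0.6796 0.0462 0.1622] 0.009
c2fix [0.6821 0.0866 0.1609] 0.0082
offcut [0.5242 0.0608 0.0997] 0.003
rail corners [array([0.7081, 0.1712]), array([ 0.6947, -0.0768]), array([ 0.6411, -0.0752]), array([0.6542, 0.1741])]
top lugs 14 [239.5714 164.0714] [0.6978 0.1475 0.1552] [0.6966 0.1408 0.1495] [0.7    0.1549 0.1608]
top lugs 39 [266.3077 172.8974] [0.6797 0.0894 0.1561] [0.67   0.0857 0.149 ] [0.6899 0.0943 0.1623]
top lugs 41 [284.9268 174.6341] [0.677  0.0495 0.1561] [0.6673 0.0453 0.1488] [0.688  0.0539 0.1615]
top lugs 35 [237.5429 180.7143] [0.6609 0.15   0.1552] [0.6568 0.1424 0.15  ] [0.6658 0.1578 0.1588]
top lugs 17 [317.9412 181.7059] [ 0.6637 -0.0214  0.1556] [ 0.6614 -0.032   0.15  ] [ 0.6696 -0.0108  0.1625]
top tray 1136 [468.6004 275.5106] [ 0.4849 -0.3681  0.0469] [ 0.3917 -0.4906  0.035 ] [ 0.6    -0.2056  0.0569]
scene lugs 31 [384.5484 201.2903] [0.659  0.1465 0.1542] [0.6533 0.1388 0.1482] [0.6639 0.1566 0.1598]
scene lugs 17 [398.3529 206.7647] [0.6968 0.1436 0.1553] [0.6942 0.136  0.149 ] [0.6991 0.1557 0.1598]
scene lugs 44 [379.1591 216.2955] [0.6779 0.086  0.1545] [0.6663 0.0808 0.1489] [0.6876 0.0936 0.1599]
scene lugs 51 [369.5294 224.8627] [0.6756 0.0462 0.1537] [0.6651 0.0411 0.1483] [0.6863 0.0552 0.1597]
scene lugs 62 [351.9839 241.7581] [ 0.6757 -0.0299  0.1554] [ 0.6595 -0.0371  0.1481] [ 0.6841 -0.017   0.1625]
scene tray 1972 [178.8144 340.7201] [ 0.4848 -0.3717  0.0453] [ 0.388  -0.4946  0.0351] [ 0.5999 -0.2091  0.0553]
```

```bash
cat >> h.py <<'E'
from scipy.spatial.transform import Rotation as Ro
def go(x,y,z,yaw=None,o=None):
    if o is None:
        from bench import ctrl;o=ctrl.get_obs()
    w,a,b,c=o["eef_rot"];R=Ro.from_quat([a,b,c,w]).as_matrix()
    cur=np.degrees(np.arctan2(R[1,1],R[0,1]));d=R.T@(np.array([x,y,z])-o["eef_pos"])*100
    tw=0 if yaw is None else -((yaw-cur+90)%180-90)
    print("t%.2f"%o["time_s"],"pos",np.round(o["eef_pos"],4),"yaw %.1f"%cur,"shift cm",np.round(d,2),"twist %.1f"%tw,"open %.3f grip %.1f"%(o["opening"],o["grasp_force"]),"F",np.round(o["wrist_force"],1),"q6 %.2f"%o["q"][5])
E
python3 - <<'E'
from h import *
np.set_printoptions(precision=4,suppress=True)
T,S=load("top"),load("scene")
for n,c in(("top",T),("scene",S)):
    P=cloud(c);ok=c["depth"]>0
    def sel(lo,hi,b):return P[ok&(P[...,2]>lo)&(P[...,2]<hi)&(P[...,0]>b[0])&(P[...,0]<b[1])&(P[...,1]>b[2])&(P[...,1]<b[3])]
    q=sel(.09,.11,(.46,.6,0,.12));print(n,"offcut",len(q),cv2.minAreaRect(q[:,:2].astype(np.float32)),q.mean(0))
    q=sel(.04,.058,(.3,.62,-.5,-.18));print("tray",cv2.minAreaRect((q[:,:2]*1000).astype(np.float32)),np.percentile(q,[1,99],axis=0))
    q=sel(.014,.04,(.4,.6,-.45,-.25));print("slice",len(q),q.mean(0))
    q=sel(.065,.3,(.3,.62,-.6,-.12));print("high",len(q))
print("tray rim",[plane(T,p,.05)[:2] for p in[(411,216),(519,234),(509,319),(397,300)]])
go(.524,.061,.256,64)
E
```

```text
top offcut 559 ((0.5252764821052551, 0.06195873022079468), (0.05838927999138832, 0.05599936842918396), 47.08234786987305) [0.5249 0.0618 0.1   ]
tray ((509.8111572265625, -349.1645202636719), (261.55621337890625, 201.83616638183594), 81.49002075195312) [[ 0.3954 -0.4869  0.0404]
 [ 0.6187 -0.2085  0.0554]]
slice 826 [ 0.5248 -0.4101  0.0242]
high 2326
scene offcut 348 ((0.5228826403617859, 0.05937929451465607), (0.0555884875357151, 0.06396719813346863), 34.678504943847656) [0.5252 0.0551 0.0998]
tray ((506.4152526855469, -351.36297607421875), (262.92779541015625, 207.2672576904297), 81.3949966430664) [[ 0.3943 -0.4922  0.0402]
 [ 0.619  -0.2141  0.0535]]
slice 1650 [ 0.4904 -0.3914  0.0258]
high 1899
tray rim [array([ 0.6173, -0.2372]), array([ 0.5823, -0.4843]), array([ 0.3891, -0.4554]), array([ 0.4245, -0.2056])]
t0.10 pos [0.2497 0.5174 0.2555] yaw 64.2 shift cm [-44.55 -29.18  -0.02] twist 0.2 open 0.998 grip 0.0 F [-0.1  0.8  0.3] q6 -0.21
```

Emit:
{"fn": "servo_tool", "kwargs": {
  "motion": [
    [[-44.6,-29.2,0,64,-1],[-44.6,-29.2,0,64,-1],[-44.6,-29.2,0,64,-1],[-44.6,-29.2,0,64,-1],[-44.6,-29.2,0,64,-1]]
  ]
}}

```text
time_s: 0.6
eef_pos: [0.3791, 0.3018, 0.256]
eef_rot: [-0.0, 0.567, 0.824, -0.0]
wrist_force: [0.9, 0.5, -0.2]
opening: 1.004
grasp_force: 0.0
```

```bash
python3 -c "
from h import *
go(.5245,.061,.2,0)"
```

```text
t0.60 pos [0.3791 0.3018 0.256 ] yaw 20.9 shift cm [-27.68   4.98   5.6 ] twist 20.9 open 1.004 grip 0.0 F [ 0.9  0.5 -0.2] q6 0.06
```

Emit:
{"fn": "servo_tool", "kwargs": {
  "motion": [
    [[-27.7,5.0,5.6,20.9,-1],[-27.7,5.0,5.6,20.9,-1],[-27.7,5.0,5.6,20.9,-1],[-27.7,5.0,5.6,20.9,-1],[-27.7,5.0,5.6,20.9,-1]]
  ]
}}

```text
time_s: 1.1
eef_pos: [0.5074, 0.0926, 0.2069]
eef_rot: [-0.0, 0.705, 0.709, -0.0]
wrist_force: [1.5, 1.0, 0.5]
opening: 1.002
grasp_force: 0.0
```

```bash
python3 -c "
from h import *
go(.5245,.061,.14,0)"
```

```text
t1.10 pos [0.5074 0.0926 0.2069] yaw 0.3 shift cm [-3.17  1.7   6.69] twist 0.3 open 1.002 grip 0.0 F [1.5 1.  0.5] q6 -0.06
```

Emit:
{"fn": "servo_tool", "kwargs": {
  "motion": [
    [[-3.2,1.7,2,0.3,-1],[-3.2,1.7,2,0.3,-1],[-3.2,1.7,6.7,0.3,-1],[-3.2,1.7,6.7,0.3,-1],[-3.2,1.7,6.7,0.3,-1]]
  ]
}}

```text
time_s: 1.6
eef_pos: [0.523, 0.0632, 0.1401]
eef_rot: [-0.001, 0.707, 0.708, -0.001]
wrist_force: [-0.4, 0.3, -0.2]
opening: 0.997
grasp_force: 0.0
```

```bash
python3 -c "
from h import *
go(.5245,.061,.078,0)"
```

```text
t1.60 pos [0.523  0.0632 0.1401] yaw 0.1 shift cm [-0.22  0.17  6.21] twist 0.1 open 0.997 grip 0.0 F [-0.4  0.3 -0.2] q6 -0.11
```

Emit:
{"fn": "servo_tool", "kwargs": {
  "motion": [
    [[-0.1,0.1,3,0,-1],[-0.1,0.1,6.2,0,-1],[-0.1,0.1,6.2,0,-1],[-0.1,0.1,6.2,0,-0.2],[-0.1,0.1,6.2,0,1]]
  ]
}}

```text
time_s: 2.1
eef_pos: [0.5268, 0.0618, 0.0811]
eef_rot: [0.001, 0.707, 0.708, 0.001]
wrist_force: [-2.6, 0.1, 2.2]
opening: 0.69
grasp_force: 1.4
```

Emit:
{"fn": "servo_tool", "kwargs": {
  "motion": [
    [[0,0,0,0,1],[0,0,0,0,1],[0,0,0,0,1],[0,0,0,0,1],[0,0,0,0,1]]
  ]
}}

```text
time_s: 2.6
eef_pos: [0.5267, 0.0616, 0.0814]
eef_rot: [0.001, 0.707, 0.708, 0.001]
wrist_force: [-2.1, 1.0, 5.9]
opening: 0.667
grasp_force: 61.9
```

```bash
python3 -c "
from h import *
go(.5245,.061,.16,0)"
```

```text
t2.60 pos [0.5267 0.0616 0.0814] yaw 0.1 shift cm [-0.07 -0.19 -7.86] twist 0.1 open 0.667 grip 61.9 F [-2.1  1.   5.9] q6 -0.11
```

Emit:
{"fn": "servo_tool", "kwargs": {
  "motion": [
    [[0,0,-4,0,1],[0,0,-8,0,1],[0,0,-9,0,1],[0,0,-9,0,1],[0,0,-9,0,1]]
  ]
}}

```text
time_s: 3.1
eef_pos: [0.5247, 0.0617, 0.1683]
eef_rot: [0.0, 0.707, 0.707, -0.0]
wrist_force: [-0.4, -0.2, -1.1]
opening: 0.67
grasp_force: 63.7
```

```bash
python3 -c "
from h import *
go(.5165,-.29,.17,-8)"
```

```text
t3.10 pos [0.5247 0.0617 0.1683] yaw 0.1 shift cm [-35.16  -0.86  -0.17] twist 8.1 open 0.670 grip 63.7 F [-0.4 -0.2 -1.1] q6 -0.11
```

Emit:
{"fn": "servo_tool", "kwargs": {
  "motion": [
    [[-4,0,0,2,1],[-8,-0.2,0,4,1],[-12,-0.3,0,6,1],[-16,-0.4,0,8,1],[-20,-0.5,0,8,1]]
  ]
}}

```text
time_s: 3.6
eef_pos: [0.5188, -0.1393, 0.1664]
eef_rot: [-0.002, 0.755, 0.656, -0.001]
wrist_force: [0.8, 0.2, -1.6]
opening: 0.664
grasp_force: 63.7
```

```bash
python3 -c "
from h import *
go(.5165,-.29,.17,-8)"
```

```text
t3.60 pos [ 0.5188 -0.1393  0.1664] yaw -8.0 shift cm [-14.95   1.86  -0.39] twist 0.0 open 0.664 grip 63.7 F [ 0.8  0.2 -1.6] q6 -0.34
```

Emit:
{"fn": "servo_tool", "kwargs": {
  "motion": [
    [[-4,0.5,0,0,1],[-8,1,0,0,1],[-12,1.5,0,0,1],[-15,1.9,0,0,1],[-15,1.9,0,0,1]]
  ]
}}

```text
time_s: 4.1
eef_pos: [0.517, -0.293, 0.1663]
eef_rot: [-0.001, 0.756, 0.655, -0.001]
wrist_force: [0.3, 0.0, -0.7]
opening: 0.671
grasp_force: 63.7
```

Emit:
{"fn": "servo_tool", "kwargs": {
  "motion": [
    [[0,0,2.5,0,1],[0,0,5,0,1],[0,0,6.5,0,1],[0,0,7.2,0,1],[0,0,7.2,0,1]]
  ]
}}

```text
time_s: 4.6
eef_pos: [0.5177, -0.2885, 0.095]
eef_rot: [-0.001, 0.754, 0.657, -0.0]
wrist_force: [-0.3, -0.3, -0.6]
opening: 0.669
grasp_force: 63.7
```

```bash
python3 -c "
from h import *
go(.5165,-.29,.088,-8)"
```

```text
t4.60 pos [ 0.5177 -0.2885  0.095 ] yaw -7.9 shift cm [-0.16 -0.1   0.7 ] twist 0.1 open 0.669 grip 63.7 F [-0.3 -0.3 -0.6] q6 -0.57
```

Emit:
{"fn": "servo_tool", "kwargs": {
  "motion": [
    [[0,0,0.2,0,1],[0,0,0.4,0,1],[0,0,0.6,0,1],[0,0,0.7,0,1],[0,0,0.7,0,1]]
  ]
}}

```text
time_s: 5.1
eef_pos: [0.5184, -0.2896, 0.0896]
eef_rot: [0.0, 0.754, 0.656, 0.0]
wrist_force: [0.1, 0.1, -1.6]
opening: 0.667
grasp_force: 63.7
```

```bash
python3 -c "
from h import *
go(.5165,-.29,.088,-8)"
```

```text
t5.10 pos [ 0.5184 -0.2896  0.0896] yaw -7.9 shift cm [-0.06 -0.18  0.16] twist 0.1 open 0.667 grip 63.7 F [ 0.1  0.1 -1.6] q6 -0.57
```

Emit:
{"fn": "servo_tool", "kwargs": {
  "motion": [
    [[0,0,0.1,0,1],[0,0,0.2,0,1],[0,0,0.3,0,1],[0,0,0.3,0,1],[0,0,0.3,0,1]]
  ]
}}

```text
time_s: 5.6
eef_pos: [0.5185, -0.2899, 0.0876]
eef_rot: [0.0, 0.754, 0.656, -0.0]
wrist_force: [-2.8, -0.1, 7.0]
opening: 0.673
grasp_force: 64.3
```

Contact with the tray floor (7 N). Release and rise.

Emit:
{"fn": "servo_tool", "kwargs": {
  "motion": [
    [[0,0,0,0,-0.2],[0,0,0,0,-1],[0,0,0,0,-1],[0,0,0,0,-1],[0,0,-1,0,-1]]
  ]
}}

```text
time_s: 6.1
eef_pos: [0.5175, -0.2888, 0.0953]
eef_rot: [-0.002, 0.754, 0.656, -0.0]
wrist_force: [-0.5, 0.0, 0.6]
opening: 0.998
grasp_force: 0.0
```

Emit:
{"fn": "servo_tool", "kwargs": {
  "motion": [
    [[0,0,-3,0,-1],[0,0,-7,0,-1],[0,0,-11,0,-1],[0,0,-14,0,-1],[0,0,-14,0,-1]]
  ]
}}

```text
time_s: 6.6
eef_pos: [0.5207, -0.2915, 0.2432]
eef_rot: [0.005, 0.754, 0.656, 0.001]
wrist_force: [-1.0, 0.2, -0.1]
opening: 1.002
grasp_force: 0.0
```

```bash
python3 - <<'E'
from h import *
# catch frame
u=np.array([.0535,.9986]);H=np.array([.685,.192]);xg=np.array([.9986,-.0535])
c1=H-.045*u-.006*xg;print("c1 target",c1, "c2",H-.125*u+.006*u,"post",H-.215*u)
go(c1[0],c1[1],.23,-3)
E
```

```text
c1 target [0.6766009 0.147384 ] c2 [0.6786335 0.0731666] post [ 0.6734975 -0.022699 ]
t6.60 pos [ 0.5207 -0.2915  0.2432] yaw -7.9 shift cm [45.62  9.37  1.14] twist -4.9 open 1.002 grip 0.0 F [-1.   0.2 -0.1] q6 -0.57
```

Emit:
{"fn": "servo_tool", "kwargs": {
  "motion": [
    [[45.6,9.2,1.1,-4.9,-1],[45.6,9.2,1.1,-4.9,-1],[45.6,9.2,1.1,-4.9,-1],[45.6,9.2,1.1,-4.9,-1],[45.6,9.2,1.1,-4.9,-1]]
  ]
}}

```text
time_s: 7.1
eef_pos: [0.6012, -0.0518, 0.2302]
eef_rot: [-0.0, 0.726, 0.688, -0.0]
wrist_force: [0.0, -0.2, 0.5]
opening: 1.002
grasp_force: 0.0
```

```bash
python3 - <<'E'
from h import *
from bench import ctrl
for n in("scene","top"):
    c=ctrl.camera(n);np.savez(f"pics/{n}1.npz",**c);cv2.imwrite(f"pics/{n}1.png",c["pixels"][:,:,::-1])
# offcut in tray
P=cloud(load("top",1));b=(P[...,2]>.095)&(P[...,2]<.12)&(P[...,0]>.4)&(P[...,0]<.6)&(P[...,1]<-.2)&(P[...,1]>-.36)
print(b.sum(),P[b].mean(0));
go(.674,.1472,.23,-3)
E
```

```text
581 [ 0.51586667 -0.28814378  0.1053643 ]
t7.20 pos [ 0.6017 -0.0477  0.2299] yaw -2.7 shift cm [19.8   6.31  0.03] twist 0.3 open 0.994 grip 0.0 F [-0.4  0.1 -0.8] q6 -0.23
```

Offcut stands in the tray (top at 0.105). On to catch 1.

Emit:
{"fn": "servo_tool", "kwargs": {
  "motion": [
    [[4.5,1.4,0,0.3,-1],[9,2.9,0,0.3,-1],[13.5,4.3,0,0.3,-1],[18,5.7,0,0.3,-1],[19.8,6.3,0,0.3,-1]]
  ]
}}

```text
time_s: 7.7
eef_pos: [0.6748, 0.1441, 0.2299]
eef_rot: [-0.001, 0.726, 0.687, 0.0]
wrist_force: [0.2, -0.3, 0.6]
opening: 1.0
grasp_force: 0.0
```

Emit:
{"fn": "servo_tool", "kwargs": {
  "motion": [
    [[0,0,0,0,-1],[0,0,0,0,-1],[0,0,1,0,-1],[0,0,2,0,-1],[0,0,2,0,-1]]
  ]
}}

```text
time_s: 8.2
eef_pos: [0.6731, 0.1392, 0.2078]
eef_rot: [-0.001, 0.728, 0.686, -0.002]
wrist_force: [0.4, -0.5, -1.2]
opening: 0.998
grasp_force: 0.0
```

```bash
python3 - <<'E'
from h import *
from bench import ctrl
m=[]
for n,(x,y,w,h) in(("scene",(320,150,110,150)),("top",(195,130,180,90))):
    c=ctrl.camera(n);np.savez(f"pics/{n}2.npz",**c);m.append(c["pixels"][y:y+h,x:x+w,::-1])
I=np.zeros((600,800,3),np.uint8);I[:600,:440]=cv2.resize(m[0],(440,600));I[:180,440:]=cv2.resize(m[1],(360,180));cv2.imwrite("pics/m2.png",cv2.convertScaleAbs(I,alpha=1.4))
go(.674,.1472,.158,-3)
E
```

```text
t8.30 pos [0.6742 0.1397 0.2097] yaw -3.4 shift cm [ 0.75 -0.05  5.17] twist -0.4 open 0.996 grip 0.0 F [ 0.6 -0.3  0.5] q6 0.09
```

View pics/m2.png

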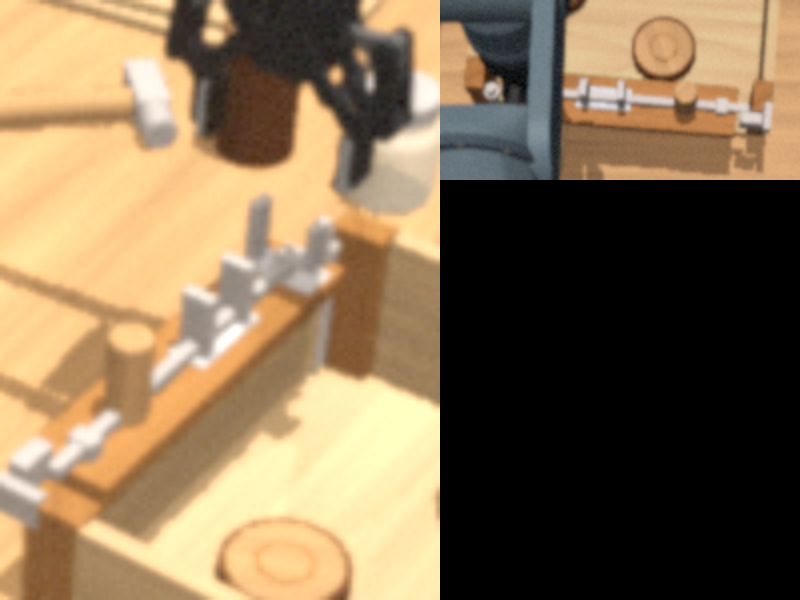

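The view shows the jaws (crop (205,110) and (350,170)) astride catch 1's lugs at (258,205) and (318,225). Shift 7 mm along the gate, then descend.

Emit:
{"fn": "servo_tool", "kwargs": {
  "motion": [
    [[0.4,0,0,0,-1],[0.75,0,0,0,-1],[0.75,0,2,0,-1],[0.75,0,4,0,-1],[0.75,0,5.2,0,-1]]
  ]
}}

```text
time_s: 8.8
eef_pos: [0.6744, 0.1485, 0.1572]
eef_rot: [-0.0, 0.727, 0.686, -0.001]
wrist_force: [-0.6, 0.5, -1.0]
opening: 1.002
grasp_force: 0.0
```

Emit:
{"fn": "servo_tool", "kwargs": {
  "motion": [
    [[0,0,0,0,-1],[0,0,0,0,-1],[0,0,0,0,-0.6]]
  ]
}}

```text
time_s: 9.1
eef_pos: [0.6759, 0.1482, 0.1601]
eef_rot: [0.001, 0.727, 0.686, 0.001]
wrist_force: [-0.2, 0.4, 0.2]
opening: 0.853
grasp_force: 0.0
```

```bash
python3 -c "
from h import *
go(.674,.1472,.157,-3)"
```

```text
t9.10 pos [0.6759 0.1482 0.1601] yaw -3.3 shift cm [-0.11 -0.18  0.31] twist -0.3 open 0.853 grip 0.0 F [-0.2  0.4  0.2] q6 0.10
```

Emit:
{"fn": "servo_tool", "kwargs": {
  "motion": [
    [[0,-0.1,0.2,0,-0.3],[0,-0.1,0.2,0,-0.2],[0,-0.1,0.2,0,-0.1],[0,-0.1,0.2,0,0],[0,-0.1,0.2,0,0]]
  ]
}}

```text
time_s: 9.6
eef_pos: [0.6749, 0.1481, 0.1575]
eef_rot: [0.001, 0.727, 0.686, 0.001]
wrist_force: [4.7, -0.3, 2.8]
opening: 0.502
grasp_force: 2.0
```

Emit:
{"fn": "servo_tool", "kwargs": {
  "motion": [
    [[0,0,0,0,0.1],[0,0,0,0,0.2],[0,0,0,0,0.3],[0,0,0,0,0.3]]
  ]
}}

```text
time_s: 10.0
eef_pos: [0.6735, 0.148, 0.1575]
eef_rot: [-0.0, 0.727, 0.686, -0.001]
wrist_force: [-3.1, -1.4, 9.2]
opening: 0.394
grasp_force: 60.1
```

```bash
python3 -c "
from h import *
go(.674,.1472,.157,-3)"
```

```text
t10.00 pos [0.6735 0.148  0.1575] yaw -3.3 shift cm [-0.08  0.05  0.05] twist -0.3 open 0.394 grip 60.1 F [-3.1 -1.4  9.2] q6 0.10
```

Emit:
{"fn": "servo_tool", "kwargs": {
  "motion": [
    [[0,0,0,0,-0.3],[0,0,0,0,-1],[0,0,0,0,-1],[0,0,-3,0,-1],[0,0,-7.5,0,-1]]
  ]
}}

```text
time_s: 10.5
eef_pos: [0.6712, 0.148, 0.2274]
eef_rot: [-0.003, 0.727, 0.686, -0.004]
wrist_force: [0.7, -0.3, -0.3]
opening: 0.999
grasp_force: 0.0
```

Emit:
{"fn": "servo_tool", "kwargs": {
  "motion": [
    [[-4,0,0,-8,-1],[-7.4,0.3,0,-16,-1],[-7.4,0.3,0,-24,-1],[-7.4,0.3,0,-32,-1],[-7.4,0.3,0,-40,-1]]
  ]
}}

```text
time_s: 11.0
eef_pos: [0.6721, 0.0737, 0.2309]
eef_rot: [-0.001, 0.447, 0.895, -0.0]
wrist_force: [-0.0, -0.3, -0.8]
opening: 1.001
grasp_force: 0.0
```

```bash
python3 - <<'E'
from h import *
from bench import ctrl
go(.6785,.0732,.23,87)
c=ctrl.camera("scene");np.savez("pics/scene3.npz",**c)
P=cloud(c);ok=c["depth"]>0
m=ok&(P[...,2]>.145)&(P[...,2]<.1625)&(P[...,0]>.62)&(P[...,0]<.74)&(P[...,1]>-.05)&(P[...,1]<.18)
k,L,st,ce=cv2.connectedComponentsWithStats(m.astype(np.uint8))
for i in range(1,k):
    if st[i,4]>6:print(st[i,4],ce[i],P[L==i].mean(0))
E
```

```text
t11.00 pos [0.6721 0.0737 0.2309] yaw 36.9 shift cm [-0.42  0.48  0.09] twist -50.1 open 1.001 grip 0.0 F [-0.  -0.3 -0.8] q6 -0.71
36 [384.61111111 201.61111111] [0.65934743 0.14627981 0.15353768]
38 [394.71052632 205.63157895] [0.68691418 0.14460888 0.1539691 ]
60 [378.88333333 217.06666667] [0.67759803 0.08569053 0.15238857]
57 [369.33333333 225.03508772] [0.67533241 0.04578235 0.15336013]
76 [352.03947368 242.36842105] [ 0.67583365 -0.02979092  0.15368541]
```

Emit:
{"fn": "servo_tool", "kwargs": {
  "motion": [
    [[-0.4,0.5,0,-8,-1],[-0.4,0.5,0,-16,-1],[-0.4,0.5,0,-24,-1],[-0.4,0.5,0,-32,-1],[-0.4,0.5,0,-40,-1]]
  ]
}}

```text
time_s: 11.55
eef_pos: [0.6786, 0.0741, 0.2309]
eef_rot: [-0.001, 0.115, 0.993, -0.0]
wrist_force: [-0.1, -0.5, 0.6]
opening: 1.002
grasp_force: 0.0
```

Emit:
{"fn": "servo_tool", "kwargs": {
  "motion": [
    [[0,0,0,-8,-1],[0,0,0,-10,-1],[0,0,0,-10,-1],[0,0,0,-10,-1]]
  ]
}}

```text
time_s: 11.95
eef_pos: [0.6788, 0.074, 0.2312]
eef_rot: [-0.001, 0.03, 1.0, 0.0]
wrist_force: [0.1, 0.7, 0.8]
opening: 0.995
grasp_force: 0.0
```

```bash
python3 -c "
from h import *
go(.6785,.0735,.158,87)"
```

```text
t11.95 pos [0.6788 0.074  0.2312] yaw 86.5 shift cm [ 0.02 -0.05  7.32] twist -0.5 open 0.995 grip 0.0 F [0.1 0.7 0.8] q6 -1.57
```

Emit:
{"fn": "servo_tool", "kwargs": {
  "motion": [
    [[0,0,2,0,-0.8],[0,0,4,0,-0.8],[0,0,6,0,-0.8],[0,0,7.3,0,-0.8],[0,0,7.3,0,-0.8]]
  ]
}}

```text
time_s: 12.45
eef_pos: [0.6776, 0.0739, 0.1559]
eef_rot: [-0.002, 0.03, 1.0, 0.0]
wrist_force: [0.0, 1.1, 0.2]
opening: 0.901
grasp_force: 0.0
```

Emit:
{"fn": "servo_tool", "kwargs": {
  "motion": [
    [[0,0,0,0,-0.5],[0,0,0,0,-0.3],[0,0,0,0,-0.2],[0,0,0,0,-0.1],[0,0,0,0,0]]
  ]
}}

```text
time_s: 12.95
eef_pos: [0.6799, 0.0732, 0.1598]
eef_rot: [0.001, 0.029, 1.0, -0.0]
wrist_force: [0.2, -3.2, 3.7]
opening: 0.503
grasp_force: 2.0
```

Emit:
{"fn": "servo_tool", "kwargs": {
  "motion": [
    [[0,0,0,0,0.1],[0,0,0,0,0.2],[0,0,0,0,0.3],[0,0,0,0,0.4]]
  ]
}}

```text
time_s: 13.35
eef_pos: [0.6799, 0.0754, 0.1602]
eef_rot: [0.001, 0.029, 1.0, 0.001]
wrist_force: [1.1, 2.4, 6.7]
opening: 0.4
grasp_force: 60.2
```

```bash
python3 -c "
from h import *
go(.6785,.0735,.158,87)"
```

```text
t13.35 pos [0.6799 0.0754 0.1602] yaw 86.7 shift cm [ 0.13 -0.2   0.22] twist -0.3 open 0.400 grip 60.2 F [1.1 2.4 6.7] q6 -1.58
```

Emit:
{"fn": "servo_tool", "kwargs": {
  "motion": [
    [[0,0,0,0,-0.3],[0,0,0,0,-0.8],[0,0,0,0,-0.8],[0,0,-4,0,-0.8],[0,0,-8,0,-1]]
  ]
}}

```text
time_s: 13.85
eef_pos: [0.6777, 0.074, 0.237]
eef_rot: [-0.003, 0.029, 1.0, 0.0]
wrist_force: [0.3, -0.1, 1.1]
opening: 1.0
grasp_force: 0.0
```

Emit:
{"fn": "servo_tool", "kwargs": {
  "motion": [
    [[0,0,0,8,-1],[0,-4,0,16,-1],[0,-8,0,24,-1],[0,-9.7,0,32,-1],[0,-9.7,0,40,-1]]
  ]
}}

```text
time_s: 14.35
eef_pos: [0.6732, -0.026, 0.2381]
eef_rot: [-0.0, 0.374, 0.928, -0.0]
wrist_force: [0.6, 0.2, -0.5]
opening: 1.002
grasp_force: 0.0
```

```bash
python3 - <<'E'
from h import *
from bench import ctrl
go(.674,-.022,.235,-3)
c=ctrl.camera("scene");np.savez("pics/scene4.npz",**c)
P=cloud(c);ok=c["depth"]>0
m=ok&(P[...,2]>.145)&(P[...,2]<.1625)&(P[...,0]>.62)&(P[...,0]<.74)&(P[...,1]>-.05)&(P[...,1]<.18)
k,L,st,ce=cv2.connectedComponentsWithStats(m.astype(np.uint8))
for i in range(1,k):
    if st[i,4]>6:print(st[i,4],ce[i],P[L==i].mean(0))
E
```

```text
t14.35 pos [ 0.6732 -0.026   0.2381] yaw 46.1 shift cm [0.22 0.35 0.31] twist 49.1 open 1.002 grip 0.0 F [ 0.6  0.2 -0.5] q6 -1.02
37 [384.56756757 201.75675676] [0.65931014 0.14620043 0.15315243]
39 [394.71794872 205.71794872] [0.68676553 0.14504746 0.1534113 ]
115 [375.44347826 219.7826087 ] [0.67650523 0.07171721 0.15276056]
75 [352.         242.41333333] [ 0.67581659 -0.0299253   0.15364021]
```

Emit:
{"fn": "servo_tool", "kwargs": {
  "motion": [
    [[0.2,0.35,0,8,-1],[0.2,0.35,0,16,-1],[0.2,0.35,0,24,-1],[0.2,0.35,0,32,-1],[0.2,0.35,0,40,-1]]
  ]
}}

```text
time_s: 14.9
eef_pos: [0.6742, -0.0185, 0.2381]
eef_rot: [-0.0, 0.666, 0.746, -0.0]
wrist_force: [0.6, -0.7, 0.9]
opening: 0.998
grasp_force: 0.0
```

Emit:
{"fn": "servo_tool", "kwargs": {
  "motion": [
    [[0,0,0,8,-1],[0,0,0,9,-1],[0,0,0,9,-1],[0,0,0,9,-1]]
  ]
}}

```text
time_s: 15.3
eef_pos: [0.6744, -0.0188, 0.2385]
eef_rot: [-0.0, 0.72, 0.694, -0.0]
wrist_force: [0.2, 0.4, -0.2]
opening: 1.003
grasp_force: 0.0
```

```bash
python3 -c "
from h import *
go(.674,-.022,.16,-3)"
```

```text
t15.30 pos [ 0.6744 -0.0188  0.2385] yaw -2.1 shift cm [-0.32 -0.02  7.85] twist 0.9 open 1.003 grip 0.0 F [ 0.2  0.4 -0.2] q6 -0.17
```

Emit:
{"fn": "servo_tool", "kwargs": {
  "motion": [
    [[-0.3,0,2,1,-1],[-0.3,0,4,1,-1],[-0.3,0,6,1,-1],[-0.3,0,7.8,1,-0.7],[-0.3,0,7.8,1,-0.4]]
  ]
}}

```text
time_s: 15.8
eef_pos: [0.6723, -0.0216, 0.1572]
eef_rot: [-0.002, 0.727, 0.687, -0.002]
wrist_force: [-0.7, 0.1, -0.1]
opening: 0.711
grasp_force: 0.0
```

Emit:
{"fn": "servo_tool", "kwargs": {
  "motion": [
    [[0,0,0,0,0],[0,0,0,0,0.2],[0,0,0,0,0.4],[0,0,0,0,0.8],[0,0,0,0,1]]
  ]
}}

```text
time_s: 16.3
eef_pos: [0.6746, -0.0222, 0.1625]
eef_rot: [0.001, 0.727, 0.686, 0.0]
wrist_force: [-4.6, 0.4, 6.9]
opening: 0.284
grasp_force: 58.7
```

```bash
python3 -c "
from h import *
go(.674,-.022,.16,-3)"
```

```text
t16.30 pos [ 0.6746 -0.0222  0.1625] yaw -3.3 shift cm [ 0.02 -0.06  0.25] twist -0.3 open 0.284 grip 58.7 F [-4.6  0.4  6.9] q6 -0.15
```

Emit:
{"fn": "servo_tool", "kwargs": {
  "motion": [
    [[0.05,-1.5,0,4,1],[0.21,-2.99,0,8,1],[0.47,-4.47,0,12,1],[0.83,-5.93,0,16,1],[1.3,-7.35,0,20,1]]
  ]
}}

```text
time_s: 16.8
eef_pos: [0.602, -0.006, 0.1625]
eef_rot: [0.002, 0.836, 0.548, 0.0]
wrist_force: [-1.6, -3.7, 5.8]
opening: 0.29
grasp_force: 61.2
```

```bash
cat >> h.py <<'E'
def arc(deg):
    from bench import ctrl;o=ctrl.get_obs();p=o["eef_pos"][:2]-[.685,.192]
    print("gate %.1f r %.4f"%((-93.07-np.degrees(np.arctan2(p[1],p[0])))%360,np.hypot(*p)))
    a=np.radians(-93.07-deg);go(.685+.215*np.cos(a),.192+.215*np.sin(a),.162,-3.07-deg,o)
E
python3 -c "
from h import *
arc(20)"
```

```text
gate 19.7 r 0.2147
t16.80 pos [ 0.602  -0.006   0.1625] yaw -23.5 shift cm [-0.03 -0.12  0.05] twist -0.4 open 0.290 grip 61.2 F [-1.6 -3.7  5.8] q6 0.20
```

Gate follows at 19.7°, forces low. Continue.

Emit:
{"fn": "servo_tool", "kwargs": {
  "motion": [
    [[0.05,-1.5,0,4,1],[0.21,-2.99,0,8,1],[0.47,-4.47,0,12,1],[0.83,-5.93,0,16,1],[1.3,-7.35,0,20,1]]
  ]
}}

```text
time_s: 17.3
eef_pos: [0.539, 0.034, 0.1625]
eef_rot: [0.002, 0.919, 0.395, -0.001]
wrist_force: [-7.5, -9.5, 11.2]
opening: 0.288
grasp_force: 61.9
```

```bash
python3 -c "
from h import *
arc(40)"
```

```text
gate 39.7 r 0.2151
t17.30 pos [0.539  0.034  0.1625] yaw -43.5 shift cm [ 0.01 -0.13  0.05] twist -0.4 open 0.288 grip 61.9 F [-7.5 -9.5 11.2] q6 0.61
```

Emit:
{"fn": "servo_tool", "kwargs": {
  "motion": [
    [[0.05,-1.5,0,4,1],[0.21,-2.99,0,8,1],[0.47,-4.47,0,12,1],[0.83,-5.93,0,16,1],[1.3,-7.35,0,20,1]]
  ]
}}

```text
time_s: 17.8
eef_pos: [0.4926, 0.0945, 0.1624]
eef_rot: [0.002, 0.973, 0.23, -0.003]
wrist_force: [-16.9, -10.3, 18.6]
opening: 0.288
grasp_force: 62.8
```

```bash
python3 -c "
from h import *
arc(76)"
```

```text
gate 60.0 r 0.2157
t17.80 pos [0.4926 0.0945 0.1624] yaw -63.5 shift cm [ 0.86 -5.91  0.02] twist 15.6 open 0.288 grip 62.8 F [-16.9 -10.3  18.6] q6 1.07
```

Emit:
{"fn": "servo_tool", "kwargs": {
  "motion": [
    [[0.0,-1.5,-0.05,4,1],[0.1,-2.99,-0.1,8,1],[0.3,-4.47,-0.15,12,1],[0.65,-5.93,-0.2,16,1],[0.65,-5.93,-0.2,16,1]]
  ]
}}

```text
time_s: 18.3
eef_pos: [0.4721, 0.1529, 0.1625]
eef_rot: [0.0, 0.996, 0.093, -0.002]
wrist_force: [-6.7, -4.6, 1.4]
opening: 0.291
grasp_force: 60.9
```

```bash
python3 - <<'E'
from h import *
from bench import ctrl
arc(76)
I=np.zeros((480,800,3),np.uint8)
for i,n in enumerate(("scene","top")):
    c=ctrl.camera(n);np.savez(f"pics/{n}5.npz",**c);I[90:390,400*i:400*i+400]=cv2.resize(c["pixels"][:,:,::-1],(400,300),interpolation=cv2.INTER_AREA)
cv2.imwrite("pics/m5.png",cv2.convertScaleAbs(I,alpha=1.4))
E
```

```text
gate 76.5 r 0.2164
t18.30 pos [0.4721 0.1529 0.1625] yaw -79.3 shift cm [0.14 0.2  0.05] twist -0.3 open 0.291 grip 60.9 F [-6.7 -4.6  1.4] q6 1.46
```

View pics/m5.png

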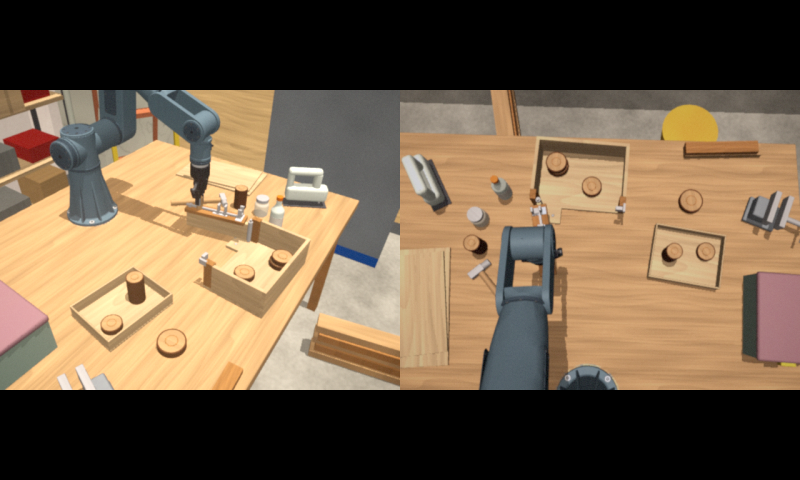

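The view shows the gate swung open with the hand on its post (scene half (200,205)), the offcut standing in the tray (672,252), and the other objects in place. I'll let it settle, check and hand in.

Emit:
{"fn": "servo_tool", "kwargs": {
  "motion": [
    [[0,0,0,0,1],[0,0,0,0,1],[0,0,0,0,1],[0,0,0,0,1],[0,0,0,0,1]]
  ]
}}

```text
time_s: 18.9
eef_pos: [0.4724, 0.1516, 0.1625]
eef_rot: [0.0, 0.996, 0.093, -0.002]
wrist_force: [-7.4, -3.2, 1.6]
opening: 0.286
grasp_force: 60.9
```

```bash
python3 - <<'E'
from h import *
from bench import ctrl
arc(75)
c=ctrl.camera("scene");P=cloud(c);ok=c["depth"]>0
m=ok&(P[...,2]>.14)&(P[...,2]<.162)&(P[...,0]>.52)&(P[...,0]<.74)&(P[...,1]>.1)&(P[...,1]<.25)
k,L,st,ce=cv2.connectedComponentsWithStats(m.astype(np.uint8))
for i in range(1,k):
    if st[i,4]>15:print(st[i,4],np.round(P[L==i].mean(0),4))
E
```

```text
gate 76.2 r 0.2164
t18.90 pos [0.4724 0.1516 0.1625] yaw -79.3 shift cm [0.14 0.44 0.05] twist -1.2 open 0.286 grip 60.9 F [-7.4 -3.2  1.6] q6 1.46
39 [0.5539 0.163  0.1517]
46 [0.5814 0.1678 0.1519]
99 [0.6381 0.1887 0.1509]
```

```bash
python3 -c "
from bench import ctrl
print(ctrl.hand_in())"
```

```text
the job is handed in; nothing more can be done
None
```

The job is handed in at about 19 s: the offcut stands in the tray, both catches were squeezed in order (hinge end, then middle), and the arm holds the gate open by its post at about 75° (two measurements gave 74° and 76°).

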